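Gauge the spacers, pull the undersize one

ROBOT

A 7-joint arm with a two-finger parallel gripper is mounted at the origin on the work surface. World frame = base frame: x ahead of the robot, y to its left, z up, the work surface at z = 0. Lengths are in m, angles in rad, forces in N, time in s.
With the tool pointing down it reaches from about 0.425 to 0.925 m from the base axis. Payload 6.8 kg.
Tool frame: the origin (TCP) lies on the centre line of the jaws, within the pads' length; the fingertips stand 25 mm ahead of it and the grasp point (between the pads) lies 6 mm ahead of it; z points along the fingers, y is the line along which they close (so a half turn about z gives the same grasp; the last joint's range is limited). The gripper opens to 88 mm and grips with 3 to 60 N. Pads are 20 mm wide; open, the fingers measure 115 mm over their backs; the gripper's body (75 mm by 178 mm) begins 61 mm behind the grasp point.
Start: joints at [-1.381, 0.477, 0.022, 1.555, -0.011, 1.109, -0.083], TCP at [0.198, 0.645, 0.248] pointing down, gripper open.
Joint ranges: [-2.96, 2.96], [-0.34, 2.1], [-1.41, 1.46], [0.24, 2.44], [-1.37, 4.51], [0.17, 1.92], [-2.96, 2.96]. Speed limits (rad/s): [2.39, 2.39, 3.14, 3.14, 3.14, 3.14, 3.14].

INTERFACE

Orientations are given as a unit quaternion [w, x, y, z].
In Python, from workcell import robot gives the robot as it stands.
- The arm moves only by the tool move_arm, never from a script. Its argument "moves" is a list that holds one entry, the list of rows, each a list of 4 numbers: the shift along the tool's x, y, z each as a share of 0.2 m, from -1 to 1, then the turn about the tool's z as a share of 180 degrees, from -1 to 1. A call has 1 to 8 rows; each row is the pose to reach, as a shift and turn from the pose commanded when the call began, along the tool's axes at that moment, turning the shorter way round; what a row does not reach only later rows make up. A row lasts 1/10 s, in which the tool goes at most 50 mm and 8.59 degrees, less where a joint would pass 70% of its speed; a pose out of reach is approached as far as the arm can. A call with a number of a shift or a turn outside -1 to 1 is refused whole. A call with a gripper value outside its range is refused whole. "gripper" is the gripper command: -1 is shut, 1 is fully open, values between are in proportion, set as the call begins (left out, the last holds). The fingers move at their own pace and stop on an object; "newtons" is the grip in N (left out, the last holds). Time passes only in rows, so rows that repeat a pose let the fingers close. It gives the time, the measured TCP pose, the force, the opening and the grip force at its end, in the units of the state.
- robot.get_obs(): the state, without advancing time (a new reading comes with each control period).
- robot.grab_frame(name): name is "side" or "top" or "wrist"; returns a dict with "color" (420x560x3 uint8, blue, green, red), "range_z" (420x560 float32, m along the optical axis (not along the pixel's ray), 0 where there is no reading), "vertical_fov" (degrees; the focal length in pixels is half the picture's height over the tangent of half this angle, whatever the lens; pixels are square), "cx", "cy" (the principal point, pixels), "T" (4x4, takes a point from camera to world coordinates). Camera axes: x right, y down, z forward; pixel columns grow to the right and rows downward; lengths in m; the calibration is good to about 2 mm. A picture is of the moment at which its call begins.
- robot.hand_in(): hands the job in; it is judged then, once.
The state is a dict: "t": time; "qpos": joint angles; "joint_vel": joint speeds; "effort": joint torques, N m; "tcp_pos": TCP position; "orientation": TCP orientation; "ft_force": force on the tool from outside, world axes, zero at the start; "wrist_torque": the same for the moment, N m; "gripper_width": opening from 0.0 (shut) to 1.0 (fully open); "grasp_force": force on a finger pad.
Only numpy, scipy, OpenCV 4.12 (cv2) and the standard library are available. Lean on these libraries where they do the work, as an engineer would, in place of code of your own. Each camera call takes 0.05 s, during which the arm holds its last target. There are 200 camera calls.

TASK

Take the pin gauge out of its stand and try it gently in the hole of each of the three spacers in the green fixture, in order from the robot's left to the robot's right: in a good spacer let it go down until the collar is on the spacer, in the undersize one it stops short with only light pressure. Then put the gauge back fully down in its stand, and set the one undersize spacer upright, flat on the floor of the red tray, leaving the two good spacers seated in their nests. Leave the screwdriver, the aluminium case and the screw bin where they are.

Things in the scene. Friction and masses are not known exactly. Their poses are not given: they have to be found in the camera images.
- gauge: pin gauge, upright in its stand. Origin: centre of the pin's lower tip, z up. From the tip: steel pin 14 mm diameter, 28 mm long, nose tapered to 12.4 mm over 2 mm; collar 30 mm diameter at 28-33 mm; round blue handle 20 mm diameter at 33-97 mm. About 100 g. Goes 28 mm into a good spacer, till the collar rests on its top; stops about 12 mm into the undersize one.
- stand: black block 56 x 56 mm, 40 mm high, fixed to the table, with a vertical 18 mm hole through its middle in which the gauge stands, its collar resting on the block's top (gauge tip then 12 mm above the table). Origin: centre of its underside, z up.
- fixture: green plate 74 mm (x) by 224 mm (y), 14 mm thick, fixed to the table, with three round nests 43 mm in diameter and 6 mm deep in a row along its y axis, 75 mm apart; a spacer stands in each. Origin: centre of its underside, z up; its +y end is at the robot's left, and it may be turned up to 0.3 rad.
- nest_left (a point): point over the centre of the nest at the robot's left (fixture +y end), at the height of the top face of the spacer standing in it, 44 mm above the table; the spacer can stand up to 1.5 mm off it sideways. Axes as the fixture's.
- nest_middle (a point): the same for the middle nest.
- nest_right (a point): the same for the nest at the robot's right (fixture -y end).
- spacer_1: round dark steel spacer, 40 mm diameter, 36 mm tall, about 280 g, standing in a nest of the fixture, a vertical through hole in its middle. Origin: centre of its underside, z up. The hole mouth is 15.6 mm wide in all three; in two it keeps this width, in one (not told which, nor in which nest) it narrows to 11 mm at 12 mm below the top, which only the gauge shows reliably.
- spacer_2: round dark steel spacer, 40 mm diameter, 36 mm tall, about 280 g, standing in a nest of the fixture, a vertical through hole in its middle. Origin: centre of its underside, z up. The hole mouth is 15.6 mm wide in all three; in two it keeps this width, in one (not told which, nor in which nest) it narrows to 11 mm at 12 mm below the top, which only the gauge shows reliably.
- spacer_3: round dark steel spacer, 40 mm diameter, 36 mm tall, about 280 g, standing in a nest of the fixture, a vertical through hole in its middle. Origin: centre of its underside, z up. The hole mouth is 15.6 mm wide in all three; in two it keeps this width, in one (not told which, nor in which nest) it narrows to 11 mm at 12 mm below the top, which only the gauge shows reliably.
- reject_tray: shallow red tray, 140 mm (x) by 130 mm (y), 26 mm high, walls and floor 4 mm thick, fixed to the table. Origin: centre of its underside, z up. It and the stand lie either side of the fixture, left or right.
- screwdriver: screwdriver with an orange handle lying on the table between the robot and the fixture; leave alone. Origin: midway along it, at the underside.
- case: aluminium instrument case 90 x 240 mm, 55 mm high, beyond the fixture; leave alone. Origin: centre of its underside.
- screw_bin: white open bin of screws, 100 x 140 mm, 50 mm high, beyond the fixture; leave alone. Origin: centre of its underside.
Things that resemble listed ones, but are neither listed nor needed, are in the scene too. Several things have the shape of the gauge; the one meant has the colours described above. Of the things shaped like the reject_tray, the red one is meant.

How it is judged:
By the outcome, as a careful person would: the job done as asked, in the order asked, and still so for the second after the job is handed in, with the robot touching nothing.
It also fails if it takes over 72 s, if anything falls off the work surface, if the arm or the gripper's body presses on something with over 40 N, if the wrist force passes 120 N, or if a joint passes its speed limit or range.

## Working session

There is one attempt and no reset: what is moved stays moved. The work goes in short steps, Python scripts to look and compute and a tool call to move; the robot and the scene stay as the last step left them, time stands still between calls to the robot, and variables do not carry over. Pictures are saved under pics/ and viewed, at most 10 in all, crops included, and the job is handed in when it is done.

Besides the shell and the picture viewer there is one more tool, called as name([rows], argument=value, ...), one row to a line, values as JSON. move_arm: Moves the arm, as the interface text tells. Its arguments: {"type":"object","properties":{"moves":{"type":"array"},"gripper":{"type":"number"},"newtons":{"type":"number"}},"required":["moves"]}

```bash
mkdir -p pics; ls; cat > h.py <<'E'
import numpy as np, cv2
from workcell import robot
def grab(n):
    f=robot.grab_frame(n); f['f']=f['color'].shape[0]/2/np.tan(np.radians(f['vertical_fov'])/2); return f
def ray(f,u,v,z):
    T=np.array(f['T']); d=T[:3,:3]@np.array([(u-f['cx'])/f['f'],(v-f['cy'])/f['f'],1]); o=T[:3,3]
    return o+d*(z-o[2])/d[2]
def proj(f,p):
    T=np.linalg.inv(np.array(f['T'])); c=T[:3,:3]@np.array(p)+T[:3,3]
    return c[0]/c[2]*f['f']+f['cx'], c[1]/c[2]*f['f']+f['cy']
E
python3 - <<'E'
from h import *
import pickle
for n in ['top','side']:
    f=grab(n); cv2.imwrite(f'pics/{n}0.png',f['color']); pickle.dump(f,open(f'{n}0.pkl','wb'))
    print(n,np.round(f['T'],3).tolist(),f['f'],f['cx'],f['cy'])
o=robot.get_obs(); print(o)
E
```

```text
pics
top [[0.027, -0.979, 0.203, 0.369], [-1.0, -0.027, 0.003, 0.008], [0.003, -0.203, -0.979, 1.106], [0.0, 0.0, 0.0, 1.0]] 417.681770782503 281.07680433988315 210.46150267535626
side [[-0.981, -0.089, 0.171, 0.383], [-0.193, 0.493, -0.848, 0.907], [-0.008, -0.866, -0.501, 0.609], [0.0, 0.0, 0.0, 1.0]] 452.17737097659335 275.3653831456658 201.9788059241683
{'t': 0.1, 'qpos': array([-1.38114113,  0.47770468,  0.0223605 ,  1.55632792, -0.01149673,
        1.10928469, -0.0830767 ]), 'joint_vel': array([ 0.00046074, -0.00194987, -0.0004462 , -0.00282374,  0.00239905,
        0.00026822,  0.00124435]), 'effort': array([ 4.80084025e-03, -5.84085846e+01,  1.54028993e+00, -2.73310751e+01,
       -5.41227101e-02,  1.30734185e-02,  8.17290879e-05]), 'tcp_pos': array([0.19790299, 0.64482445, 0.24679822]), 'orientation': array([-5.56242424e-05,  1.48313765e-01,  9.88940034e-01, -7.96160689e-04]), 'ft_force': array([-0.0658979 ,  0.47121561, -0.95428376]), 'wrist_torque': array([-0.01702381,  0.02079232, -0.03361639]), 'grasp_force': 0.0, 'gripper_width': 0.9983708318786836}
```

View pics/top0.png

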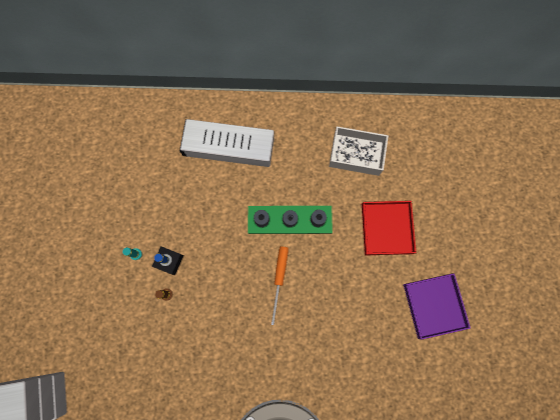

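View pics/side0.png

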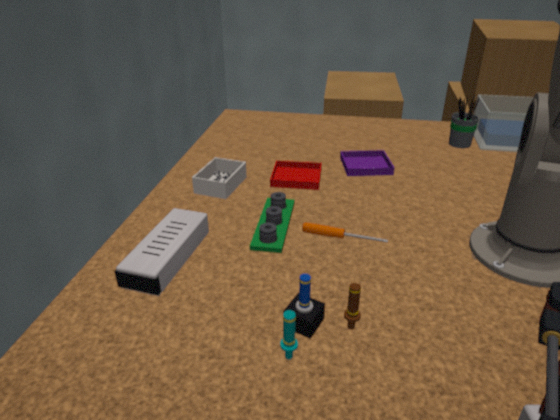

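Top view: blue-handled gauge at (160,258) in the black stand at (168,261). Lookalikes are teal (132,253) and brown (164,294), both without a stand. The blue one with the steel collar fits the description. Fixture is at (290,219) and the spacers at (261,217), (290,218), (318,217). The red tray is at (388,228); the purple one at (436,306) is the decoy. I'll measure these and make a confirming crop.

```bash
cat > m.py <<'E'
from h import *
import pickle
fs={n:pickle.load(open(f'{n}0.pkl','rb')) for n in ['top','side']}
def mask(f,lo,hi):
    return cv2.inRange(cv2.cvtColor(f['color'],cv2.COLOR_BGR2HSV),np.array(lo),np.array(hi))
def big(m):
    c,_=cv2.findContours(m,cv2.RETR_EXTERNAL,cv2.CHAIN_APPROX_NONE); return max(c,key=cv2.contourArea)
def planar(f,c,z):
    return np.array([ray(f,u,v,z)[:2] for u,v in c.reshape(-1,2)],np.float32)
f=fs['top']
cg=cv2.morphologyEx(mask(f,(50,120,50),(75,255,255)),cv2.MORPH_CLOSE,np.ones((5,5)))
m0=np.zeros_like(cg); m0[195:245,235:345]=cg[195:245,235:345]
r=cv2.minAreaRect(planar(f,big(m0),0.014)*1000); print('fixture',r)
r=cv2.minAreaRect(planar(f,big(mask(f,(0,180,60),(6,255,255))),0.026)*1000); print('tray',r)
mb=mask(f,(105,120,40),(125,255,255)); b=big(mb); print('blue top px',cv2.boundingRect(b),cv2.minAreaRect(b))
mk=mask(f,(0,0,0),(179,255,45)); m2=np.zeros_like(mk); m2[240:280,145:195]=mk[240:280,145:195]
c=big(m2|0); print('stand',cv2.minAreaRect(planar(f,cv2.convexHull(c),0.04)*1000),cv2.boundingRect(c))
s=fs['side']; bs=big(mask(s,(105,120,40),(125,255,255))); print('blue side',cv2.boundingRect(bs),cv2.minAreaRect(bs))
a=cv2.resize(f['color'][235:305,115:195],None,fx=5,fy=5,interpolation=cv2.INTER_CUBIC)
d=cv2.resize(s['color'][265:365,265:375],None,fx=3.5,fy=3.5,interpolation=cv2.INTER_CUBIC)
g=cv2.resize(f['color'][200:240,240:340],None,fx=7.8,fy=5,interpolation=cv2.INTER_CUBIC)[:200]
h=np.hstack([a,d]) if a.shape[0]==d.shape[0] else np.hstack([a[:350],d[:350]])
g=cv2.resize(f['color'][200:240,240:340],(h.shape[1],int(h.shape[1]*.3)),interpolation=cv2.INTER_CUBIC)
cv2.imwrite('pics/crop1.png',np.vstack([h,g]))
print(h.shape)
E
python3 m.py
```

```text
fixture ((571.5755004882812, -11.12713623046875), (72.95832061767578, 220.51406860351562), 1.5621670484542847)
tray ((555.77685546875, -270.0077819824219), (140.91000366210938, 132.98312377929688), 3.025294542312622)
blue top px (155, 254, 13, 9) ((161.0, 258.0), (8.0, 12.0), 90.0)
stand ((452.3263854980469, 296.7322692871094), (61.995094299316406, 52.82432556152344), 70.6774673461914) (153, 247, 30, 28)
blue side (298, 284, 12, 19) ((303.5, 293.0), (18.0, 11.0), 90.0)
(350, 785, 3)
```

View pics/crop1.png

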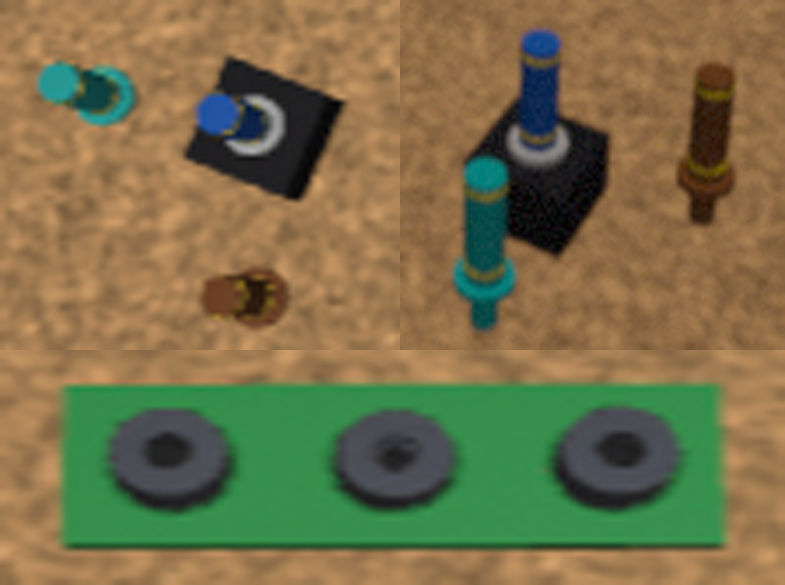

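Crop confirms it: blue handle with a white/steel collar in the black stand (top-view handle top at px (158.4,257.6), collar (165.4,260.2)). Teal and brown stand free, and the spacer holes are clear.

```bash
cat >> h.py <<'E'
def axes(o):
    from scipy.spatial.transform import Rotation as R
    q=o['orientation']; return R.from_quat([q[1],q[2],q[3],q[0]]).as_matrix()
def plan(x,y,z,yaw=None):
    "shares for the move from the present pose to a TCP target; yaw = direction of tool y, degrees"
    o=robot.get_obs(); A=axes(o); d=A.T@(np.array([x,y,z])-o['tcp_pos'])/0.2
    cur=np.degrees(np.arctan2(A[1,1],A[0,1])); t=0
    if yaw is not None: t=-((yaw-cur+90)%180-90)/180
    print('plan',np.round(d,4),'turn',round(t,4),'yaw',round(cur,2),'tcp',np.round(o['tcp_pos'],4),'t',round(o['t'],2))
E
python3 - <<'E'
from h import *
import pickle
t=pickle.load(open('top0.pkl','rb'));s=pickle.load(open('side0.pkl','rb'))
print(ray(t,158.4,257.6,.109),ray(t,165.4,260.2,.045),ray(s,305,277,.109),ray(s,(538-400)/3.5+265,144/3.5+265,.045))
print('teal',ray(t,132+4,254.5,.03),'brown',ray(t,167,294.5,.03))
for u,v in [(168,450),(395,453),(620,450)]:
    print(ray(t,240+u*100/785,200+v*0+ (v-350)*40/235,.044))
plan(.447,.297,.235,45)
E
```

```text
[0.45311063 0.30013547 0.109     ] [0.45244508 0.30061781 0.045     ] [0.4545989  0.30251173 0.109     ] [0.45367726 0.30523249 0.045     ]
teal [0.46617278 0.38147594 0.03      ] brown [0.36765296 0.29357065 0.03      ]
[0.57032224 0.06203984 0.044     ]
[ 0.57101212 -0.01277231  0.044     ]
[ 0.57437335 -0.08689256  0.044     ]
plan [-1.7008 -1.2972  0.0613] turn 0.1552 yaw 72.94 tcp [0.1979 0.6448 0.2468] t 0.1
```

move_arm([
  [[-0.85,-0.65,0.03,0.155],[-0.85,-0.65,0.03,0.155],[-0.85,-0.65,0.03,0.155],[-0.85,-0.65,0.03,0.155],[-0.85,-0.65,0.03,0.155]],
], gripper=0.2)

```text
t: 0.6
tcp_pos: [0.3265, 0.4655, 0.2414]
orientation: [0.001, 0.386, 0.922, -0.001]
ft_force: [-0.5, 0.3, -0.5]
gripper_width: 0.602
grasp_force: 0.0
```

```bash
python3 -c "
from h import *
plan(.453,.301,.235,45)"
```

```text
plan [-1.03   -0.1264  0.0351] turn -0.0025 yaw 44.55 tcp [0.3265 0.4655 0.2414] t 0.6
```

move_arm([
  [[-1.0,-0.12,0.03,0],[-1.0,-0.12,0.03,0],[-1.0,-0.12,0.03,0],[-1.0,-0.12,0.03,0],[-1.0,-0.12,0.03,0],[-1.0,-0.12,0.03,0]],
])

```text
t: 1.2
tcp_pos: [0.4475, 0.3121, 0.2355]
orientation: [-0.0, 0.384, 0.924, -0.0]
ft_force: [-0.3, 0.3, 0.6]
gripper_width: 0.602
grasp_force: 0.0
```

```bash
python3 -c "
from h import *
import pickle
f=grab('wrist'); pickle.dump(f,open('w1.pkl','wb')); cv2.imwrite('pics/w1.png',f['color'])
o=robot.get_obs(); A=axes(o); T=np.array(f['T']); print('cam in tool',np.round(A.T@(T[:3,3]-o['tcp_pos']),4),np.round(A.T@T[:3,:3],3).tolist(),f['f'],f['cx'],f['cy'])
print(proj(f,(.453,.301,.109)))
plan(.453,.301,.235,45)"
```

```text
cam in tool [ 0.0721 -0.0002 -0.1371] [[-0.003, -0.961, -0.276], [1.0, -0.002, -0.001], [0.0, -0.276, 0.961]] 348.7477781070915 281.6607511187929 204.74233790988094
(np.float64(276.94471178972606), np.float64(217.0751569253399))
plan [-0.0677 -0.0216  0.0023] turn 0.0004 yaw 45.07 tcp [0.4465 0.3136 0.2355] t 1.25
```

View pics/w1.png

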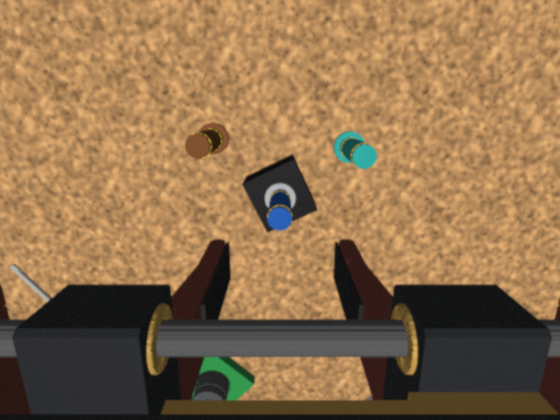

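The wrist view shows the blue handle top at (279,218), centred between the open fingers in y. The teal (363,155) and brown (198,145) lookalikes are clear of the finger paths.

```bash
python3 -c "
from h import *
import pickle
f=pickle.load(open('w1.pkl','rb'))
m=cv2.inRange(cv2.cvtColor(f['color'],cv2.COLOR_BGR2HSV),(105,120,90),(125,255,255)); m[:207]=0; m[245:]=0
c,_=cv2.findContours(m,0,1); c=max(c,key=cv2.contourArea); (u,v),r=cv2.minEnclosingCircle(c); print(u,v,r)
p=ray(f,u,v,.109); print(p, ray(f,280,197,.045))
plan(p[0],p[1],.093,45)"
```

```text
279.5 219.0 12.54003620147705
[0.45557104 0.30129206 0.109     ] [0.45469062 0.30227278 0.045     ]
plan [-0.0762 -0.0113  0.7122] turn 0.0004 yaw 45.07 tcp [0.4465 0.3136 0.2355] t 1.25
```

move_arm([
  [[-0.076,-0.013,0.2,0],[-0.076,-0.013,0.4,0],[-0.076,-0.013,0.6,0],[-0.076,-0.013,0.71,0],[-0.076,-0.013,0.71,0]],
])

```text
t: 1.75
tcp_pos: [0.4526, 0.3011, 0.0905]
orientation: [-0.002, 0.381, 0.925, -0.003]
ft_force: [-0.2, 0.1, -0.1]
gripper_width: 0.599
grasp_force: 0.0
```

move_arm([
  [[0,0,0,0],[0,0,0,0],[0,0,0,0],[0,0,0,0],[0,0,0,0],[0,0,0,0]],
], gripper=-1, newtons=25)

```text
t: 2.35
tcp_pos: [0.4563, 0.3007, 0.0946]
orientation: [0.0, 0.382, 0.924, 0.001]
ft_force: [-1.0, 0.2, 5.7]
gripper_width: 0.224
grasp_force: 25.0
```

move_arm([
  [[0,0,-0.1,0],[0,0,-0.2,0],[0,0,-0.35,0],[0,0,-0.35,0]],
])

```text
t: 2.75
tcp_pos: [0.4578, 0.3014, 0.167]
orientation: [0.001, 0.383, 0.924, 0.003]
ft_force: [0.9, -0.3, -1.2]
gripper_width: 0.221
grasp_force: 25.0
```

```bash
python3 -c "
from h import *
plan(.571,.0625,.160,1.5)"
```

```text
plan [-1.2447 -0.4446  0.0326] turn 0.2417 yaw 45.01 tcp [0.4578 0.3014 0.167 ] t 2.75
```

move_arm([
  [[-1.0,-0.36,0,0.24],[-1.0,-0.36,0,0.24],[-1.0,-0.36,0,0.24],[-1.0,-0.36,0,0.24],[-1.0,-0.36,0,0.24],[-1.0,-0.36,0,0.24],[-1.0,-0.36,0,0.24]],
])

```text
t: 3.45
tcp_pos: [0.5457, 0.1089, 0.1628]
orientation: [-0.001, 0.694, 0.72, -0.001]
ft_force: [-0.6, -0.7, -0.9]
gripper_width: 0.22
grasp_force: 25.0
```

```bash
python3 -c "
from h import *
plan(.571,.0625,.160,1.5)"
```

```text
plan [-0.2365  0.1178  0.0138] turn 0.0033 yaw 2.09 tcp [0.5457 0.1089 0.1628] t 3.45
```

move_arm([
  [[-0.4,0.12,0,0.003],[-0.59,0.12,0,0.003],[-0.59,0.12,0,0.003],[-0.59,0.12,0,0.003],[-0.59,0.12,0,0.003],[-0.59,0.12,0,0.003]],
])

```text
t: 4.05
tcp_pos: [0.574, -0.0061, 0.1632]
orientation: [-0.001, 0.697, 0.717, 0.0]
ft_force: [0.8, 0.2, -1.2]
gripper_width: 0.224
grasp_force: 25.0
```

```bash
python3 -c "
from h import *
import pickle
f=grab('wrist'); f['o']=robot.get_obs(); pickle.dump(f,open('w2.pkl','wb')); cv2.imwrite('pics/w2.png',f['color'])
o=f['o'];A=axes(o); 
for n,k in [('tip',.0826),('collarbot',.0546),('collartop',.0496)]: print(n,proj(f,o['tcp_pos']+A[:,2]*k))
print(proj(f,(.570,.062,.044)),proj(f,(.571,-.0128,.044)))
plan(.571,.0625,.160,1.5)"
```

```text
tip (np.float64(280.26959688022214), np.float64(221.43178046477323))
collarbot (np.float64(280.06610422575494), np.float64(236.74215618905376))
collartop (np.float64(280.0240011126332), np.float64(239.90990925978355))
(np.float64(277.60678159010627), np.float64(113.947597865125)) (np.float64(276.4735388400878), np.float64(214.21177720942438))
plan [ 0.3443 -0.0055  0.0168] turn 0.0004 yaw 1.58 tcp [ 0.574  -0.0063  0.1633] t 4.1
```

View pics/w2.png

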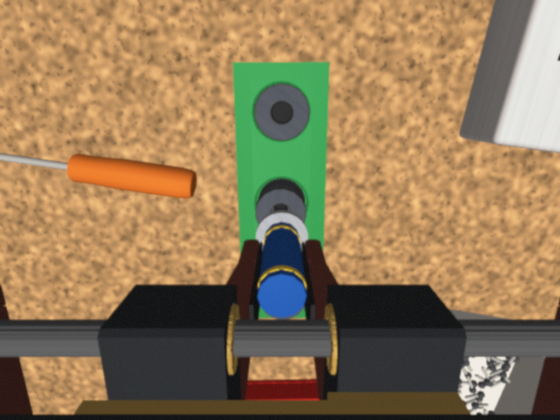

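Wrist view: left spacer and hole at (282,112). The middle spacer is partly hidden by the collar of the held gauge (281,237), and the gauge hangs straight. Next I measure the hole and collar in the same view.

```bash
cat >> h.py <<'E'
def hole(f,u0,v0,r=40):
    "centre of spacer: outer top circle (fit to grey/dark blob edge upper) and hole mouth, pixels"
    u0=int(u0);v0=int(v0)
    hsv=cv2.cvtColor(f['color'],cv2.COLOR_BGR2HSV); g=hsv[...,2]
    w=g[v0-14:v0+15,u0-14:u0+15]; 
    t=(np.percentile(w,10)+np.percentile(w,80))/2
    m=np.zeros_like(g); m[v0-16:v0+17,u0-16:u0+17]=(g[v0-16:v0+17,u0-16:u0+17]<t)*255
    c,_=cv2.findContours(m,0,1); c=max(c,key=cv2.contourArea); M=cv2.moments(c)
    return (M['m10']/M['m00'],M['m01']/M['m00']),cv2.boundingRect(c),t
E
python3 - <<'E'
from h import *
import pickle
f=pickle.load(open('w2.pkl','rb')); o=f['o']; A=axes(o)
(u,v),b,t=hole(f,282,112); print('hole',u,v,b,t,ray(f,u,v,.044))
hsv=cv2.cvtColor(f['color'],cv2.COLOR_BGR2HSV)
gm=cv2.inRange(hsv,(50,120,40),(80,255,255)); sub=255-gm[75:150,242:322]
c,_=cv2.findContours(sub,0,1)
for k in c:
    if cv2.contourArea(k)>500: e=cv2.fitEllipse(k); print('outer',e[0][0]+242,e[0][1]+75,e[1])
wm=cv2.inRange(hsv,(0,0,140),(179,40,255)); wm[:205]=0;wm[262:]=0;wm[:,:240]=0;wm[:,325:]=0
c,_=cv2.findContours(wm,0,1); c=max(c,key=cv2.contourArea); print('collar bb',cv2.boundingRect(c)); h=cv2.convexHull(c).reshape(-1,2); h=h[h[:,1]<238].astype(np.float32); print(cv2.minEnclosingCircle(h),cv2.fitEllipse(h))
P=o['tcp_pos']+A[:,2]*.0496
for du in [(0,.015),(0,-.015),(.015,0)]: print(proj(f,P+A[:,:2]@np.array(du)))
E
```

```text
hole 281.35848252344414 112.17433930093776 (270, 101, 23, 23) 74.5 [0.57263571 0.06329534 0.044     ]
outer 281.34821701049805 111.71323013305664 (54.68159866333008, 56.47865676879883)
collar bb (256, 213, 52, 30)
((281.5, 233.0), 25.519699096679688) ((281.3257751464844, 235.3802490234375), (45.849220275878906, 51.4494514465332), 87.33308410644531)
(np.float64(306.18352692320985), np.float64(239.93026285150873))
(np.float64(253.86539315601806), np.float64(239.88955638220074))
(np.float64(280.0071753975228), np.float64(214.9709663684746))
```

```bash
python3 -c "
from h import *
plan(.5718,.0624,.135,1.5)"
```

```text
plan [ 0.3435 -0.0014  0.1418] turn 0.0004 yaw 1.58 tcp [ 0.574  -0.0063  0.1633] t 4.1
```

move_arm([
  [[0.2,-0.001,0,0],[0.343,-0.001,0,0],[0.343,-0.001,0.14,0],[0.343,-0.001,0.14,0],[0.343,-0.001,0.14,0],[0.343,-0.001,0.14,0]],
])

```text
t: 4.7
tcp_pos: [0.5729, 0.0589, 0.1365]
orientation: [0.0, 0.699, 0.715, 0.0]
ft_force: [0.4, -0.6, -1.3]
gripper_width: 0.221
grasp_force: 25.0
```

```bash
python3 -c "
from h import *
plan(.5718,.0624,.120,1.5)"
```

```text
plan [ 0.0175 -0.0053  0.0827] turn -0.0013 yaw 1.27 tcp [0.5729 0.0589 0.1365] t 4.7
```

move_arm([
  [[0,0,0,0],[0,0,0,0],[0,0,0,0],[0,0,0,0]],
])

```text
t: 5.1
tcp_pos: [0.5727, 0.0592, 0.1359]
orientation: [0.0, 0.699, 0.715, 0.0]
ft_force: [0.1, -0.3, -1.1]
gripper_width: 0.223
grasp_force: 25.0
```

```bash
python3 -c "
from h import *
plan(.5718,.0624,.120,1.5)"
```

```text
plan [ 0.0159 -0.0039  0.0794] turn -0.0012 yaw 1.28 tcp [0.5727 0.0592 0.1359] t 5.1
```

move_arm([
  [[0.016,-0.004,0,0],[0.016,-0.004,0,0],[0.016,-0.004,0.02,0],[0.016,-0.004,0.035,0],[0.016,-0.004,0.045,0],[0.016,-0.004,0.055,0],[0.016,-0.004,0.055,0],[0.016,-0.004,0.055,0]],
])

```text
t: 5.9
tcp_pos: [0.5717, 0.0625, 0.1246]
orientation: [-0.0, 0.699, 0.715, -0.0]
ft_force: [-1.1, 0.6, -0.8]
gripper_width: 0.22
grasp_force: 25.0
```

```bash
python3 -c "
from h import *
plan(.5718,.0624,.120,1.5)"
```

```text
plan [-0.0003  0.0006  0.0229] turn -0.0012 yaw 1.29 tcp [0.5717 0.0625 0.1246] t 5.9
```

move_arm([
  [[0,0,0.01,0],[0,0,0.02,0],[0,0,0.03,0],[0,0,0.04,0],[0,0,0.04,0]],
])

```text
t: 6.4
tcp_pos: [0.5714, 0.0626, 0.1163]
orientation: [-0.0, 0.699, 0.715, -0.0]
ft_force: [0.5, -0.1, -0.4]
gripper_width: 0.227
grasp_force: 25.0
```

move_arm([
  [[0,0,0.01,0],[0,0,0.02,0],[0,0,0.025,0],[0,0,0.025,0]],
])

```text
t: 6.8
tcp_pos: [0.5716, 0.0625, 0.1115]
orientation: [-0.0, 0.699, 0.715, -0.0]
ft_force: [0.3, 0.3, -0.4]
gripper_width: 0.222
grasp_force: 25.0
```

move_arm([
  [[0,0,0.015,0],[0,0,0.03,0],[0,0,0.04,0],[0,0,0.05,0],[0,0,0.055,0],[0,0,0.055,0]],
])

```text
t: 7.4
tcp_pos: [0.5715, 0.0625, 0.1005]
orientation: [-0.0, 0.699, 0.715, -0.0]
ft_force: [-0.1, -0.2, -0.6]
gripper_width: 0.225
grasp_force: 25.0
```

move_arm([
  [[0,0,0.005,0],[0,0,0.01,0],[0,0,0.01,0]],
])

```text
t: 7.7
tcp_pos: [0.5717, 0.0626, 0.0987]
orientation: [0.0, 0.699, 0.715, 0.0]
ft_force: [0.4, -0.4, -0.3]
gripper_width: 0.22
grasp_force: 25.0
```

move_arm([
  [[0,0,0.005,0],[0,0,0.005,0],[0,0,0.008,0],[0,0,0.008,0]],
])

```text
t: 8.1
tcp_pos: [0.5719, 0.0626, 0.0985]
orientation: [-0.0, 0.699, 0.715, 0.0]
ft_force: [-4.1, -0.6, 13.5]
gripper_width: 0.22
grasp_force: 25.0
```

Left spacer is good: the collar seated at full depth with 13.5 N. Retract and look at the other two holes.

move_arm([
  [[0,0,-0.1,0],[0,0,-0.2,0],[0,0,-0.33,0],[0,0,-0.33,0],[-0.25,0.01,-0.33,0],[-0.5,0.01,-0.33,0],[-0.75,0.02,-0.33,0],[-0.99,0.02,-0.33,0]],
])

```text
t: 8.9
tcp_pos: [0.5797, -0.1371, 0.1622]
orientation: [-0.0, 0.699, 0.715, -0.0]
ft_force: [1.1, -0.3, -1.8]
gripper_width: 0.221
grasp_force: 25.0
```

move_arm([
  [[0,0,0,0],[0,0,0,0],[0,0,0,0],[0,0,0,0]],
])

```text
t: 9.3
tcp_pos: [0.5803, -0.1331, 0.1625]
orientation: [-0.001, 0.698, 0.716, 0.0]
ft_force: [-0.1, -0.2, -1.3]
gripper_width: 0.227
grasp_force: 25.0
```

```bash
python3 - <<'E'
from h import *
import pickle
f=grab('wrist'); f['o']=robot.get_obs(); pickle.dump(f,open('w3.pkl','wb')); cv2.imwrite('pics/w3.png',f['color'])
o=f['o']; A=axes(o); print(o['tcp_pos'])
hsv=cv2.cvtColor(f['color'],cv2.COLOR_BGR2HSV)
for p in [(.5718,.0624,.044),(.574,-.0128,.044),(.576,-.0869,.044)]:
    u,v=proj(f,p); print('pred',u,v)
    try:
        q,b,t=hole(f,u,v); print('hole',q,b,ray(f,*q,.044))
    except Exception as e: print(e)
wm=cv2.inRange(hsv,(0,0,140),(179,40,255)); wm[:205]=0;wm[262:]=0;wm[:,:240]=0;wm[:,325:]=0
c,_=cv2.findContours(wm,0,1); c=max(c,key=cv2.contourArea); print('collar bb',cv2.boundingRect(c))
P=o['tcp_pos']+A[:,2]*.0496
for du in [(0,.015),(0,-.015),(.015,0)]: print(proj(f,P+A[:,:2]@np.array(du)))
E
```

```text
[ 0.58031408 -0.13320425  0.16263716]
pred 274.68744640088096 -102.11620056718223
hole (273.9825343738387, 326.9918246005202) (258, 319, 33, 16) [ 0.57740168 -0.23976049  0.044     ]
pred 275.6700780906934 33.23110841721862
hole (275.80941704035877, 35.84304932735426) (268, 27, 17, 19) [ 0.57412729 -0.01439303  0.044     ]
pred 276.2510706545732 145.03829858047027
hole (278.4275161588181, 144.47414589104338) (268, 133, 22, 23) [ 0.57757222 -0.08645233  0.044     ]
collar bb (256, 213, 52, 31)
(np.float64(306.22436282342386), np.float64(239.85853800851842))
(np.float64(253.87760640327377), np.float64(239.83321471115278))
(np.float64(280.02413772894073), np.float64(214.892014674714))
```

View pics/w3.png

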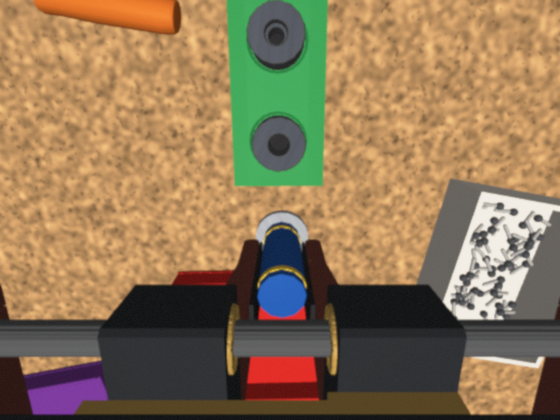

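The middle hole at (277,35) shows an inner step, hinting it is the undersize one; the right hole is at (278,144). I refine the middle centre from its top-face outline.

```bash
python3 - <<'E'
from h import *
import pickle
f=pickle.load(open('w3.pkl','rb'))
hsv=cv2.cvtColor(f['color'],cv2.COLOR_BGR2HSV); g=hsv[...,2]
print(g[35,240:315:2],g[0:75:2,276],g[110:180:2,278],sep='\n')
for (u,v) in [(276,34),(278,144)]:
    m=((g>70)&(hsv[...,1]<110)).astype(np.uint8)*255; k=np.zeros_like(m); k[max(v-38,0):v+38,u-38:u+38]=m[max(v-38,0):v+38,u-38:u+38]
    c,h=cv2.findContours(k,cv2.RETR_CCOMP,cv2.CHAIN_APPROX_NONE)
    for i,q in enumerate(c):
        if cv2.contourArea(q)>150: e=cv2.fitEllipse(q); print(np.round(e[0],1),np.round(e[1],1),h[0][i][3],ray(f,*e[0],.044))
plan(.5735,-.083,.1625,1.5)
E
```

```text
[171 169 170 144  95 101 102 104 105 104 102  96  71  91  56  36  45  49
  50  51  47  45  70  90  88  98  97 101 101 101 101 104  90 126 156 169
 168 169]
[109  97 101 101 103 102 103 101 101  90  48  56  97  84  45  44  39  48
  49  51  51  49  54  89 103 103 103 104 104 105 104  96  54  43  47 132
 137 168]
[170 141 151  67  89 101 103 103 100 101 100  93  61  52  53  52  52  53
  52  51  43  40  44  81 100 102 103 102 101 101 100 157 174 174 176]
[275.5  31.6] [57.7 62.8] -1 [ 0.57389632 -0.01181733  0.044     ]
[275.8  35.8] [17.6 19.6] 15 [ 0.57414726 -0.01438032  0.044     ]
[278.4 143.6] [53. 54.] -1 [ 0.5775075 -0.0857983  0.044    ]
[278.4 144.5] [23.  23.2] 1 [ 0.57754304 -0.08645167  0.044     ]
plan [ 0.2518 -0.0276  0.0009] turn -0.0002 yaw 1.47 tcp [ 0.5803 -0.1332  0.1626] t 9.35
```

```bash
python3 -c "
from h import *
plan(.5733,-.0129,.1355,1.5)"
```

```text
plan [ 0.6021 -0.0195  0.1362] turn -0.0002 yaw 1.47 tcp [ 0.5803 -0.1332  0.1626] t 9.35
```

move_arm([
  [[0.25,-0.02,0,0],[0.5,-0.02,0,0],[0.602,-0.02,0,0],[0.602,-0.02,0.08,0],[0.602,-0.02,0.13,0],[0.602,-0.02,0.13,0],[0.602,-0.02,0.13,0],[0.602,-0.02,0.13,0]],
])

```text
t: 10.15
tcp_pos: [0.5737, -0.0157, 0.1375]
orientation: [0.0, 0.699, 0.715, 0.0]
ft_force: [1.4, 0.5, -0.9]
gripper_width: 0.225
grasp_force: 25.0
```

```bash
python3 -c "
from h import *
plan(.5733,-.0129,.1245,1.5)"
```

```text
plan [ 0.0142 -0.0019  0.0652] turn -0.0015 yaw 1.23 tcp [ 0.5737 -0.0157  0.1375] t 10.15
```

move_arm([
  [[0.014,-0.002,0,0],[0.014,-0.002,0,0],[0.014,-0.002,0.02,0],[0.014,-0.002,0.035,0],[0.014,-0.002,0.05,0],[0.014,-0.002,0.06,0],[0.014,-0.002,0.065,0],[0.014,-0.002,0.065,0]],
])

```text
t: 10.95
tcp_pos: [0.5729, -0.0124, 0.1238]
orientation: [-0.0, 0.699, 0.715, -0.0]
ft_force: [-0.3, -0.8, -1.3]
gripper_width: 0.223
grasp_force: 25.0
```

move_arm([
  [[0,0,0.01,0],[0,0,0.02,0],[0,0,0.03,0],[0,0,0.03,0]],
])

```text
t: 11.35
tcp_pos: [0.5729, -0.0123, 0.1178]
orientation: [-0.0, 0.699, 0.715, -0.0]
ft_force: [0.4, -0.3, -1.5]
gripper_width: 0.223
grasp_force: 25.0
```

move_arm([
  [[0,0,0.005,0],[0,0,0.01,0],[0,0,0.015,0],[0,0,0.015,0]],
])

```text
t: 11.75
tcp_pos: [0.573, -0.0123, 0.1149]
orientation: [0.0, 0.699, 0.715, -0.0]
ft_force: [0.6, -0.1, -1.3]
gripper_width: 0.225
grasp_force: 25.0
```

move_arm([
  [[0,0,0.003,0],[0,0,0.006,0],[0,0,0.006,0]],
])

```text
t: 12.05
tcp_pos: [0.5732, -0.0123, 0.1145]
orientation: [0.0, 0.699, 0.715, 0.0]
ft_force: [-1.4, -1.2, 4.9]
gripper_width: 0.225
grasp_force: 25.0
```

move_arm([
  [[0,0,0.003,0],[0,0,0.003,0]],
])

```text
t: 12.25
tcp_pos: [0.5733, -0.0124, 0.1144]
orientation: [-0.0, 0.699, 0.715, 0.0]
ft_force: [-2.6, -0.1, 10.2]
gripper_width: 0.226
grasp_force: 25.0
```

move_arm([
  [[0,0,-0.05,0],[0,0,-0.1,0],[0,0,-0.2,0],[0,0,-0.2,0],[-0.2,0,-0.2,0],[-0.37,0.01,-0.2,0],[-0.37,0.01,-0.2,0],[-0.37,0.01,-0.2,0]],
])

```text
t: 13.05
tcp_pos: [0.5763, -0.0868, 0.1528]
orientation: [-0.0, 0.7, 0.714, -0.0]
ft_force: [-0.8, 0.7, -1.0]
gripper_width: 0.222
grasp_force: 25.0
```

```bash
python3 -c "
from h import *
plan(.5766,-.0872,.1245,1.5)"
```

```text
plan [-0.0021  0.0017  0.1417] turn -0.0018 yaw 1.18 tcp [ 0.5763 -0.0868  0.1528] t 13.05
```

Middle spacer is undersize: the gauge stopped at about 12.4 mm with 10 N. Now the right one.

move_arm([
  [[-0.002,0.002,0.06,0],[-0.002,0.002,0.08,0],[-0.002,0.002,0.1,0],[-0.002,0.002,0.115,0],[-0.002,0.002,0.125,0],[-0.002,0.002,0.135,0],[-0.002,0.002,0.142,0],[-0.002,0.002,0.142,0]],
])

```text
t: 13.85
tcp_pos: [0.5771, -0.0867, 0.1248]
orientation: [0.0, 0.699, 0.715, -0.0]
ft_force: [-0.1, -0.3, -1.0]
gripper_width: 0.222
grasp_force: 25.0
```

move_arm([
  [[0,0,0.01,0],[0,0,0.02,0],[0,0,0.03,0],[0,0,0.03,0]],
])

```text
t: 14.25
tcp_pos: [0.577, -0.0867, 0.1186]
orientation: [-0.0, 0.699, 0.715, -0.0]
ft_force: [-0.1, -1.2, -1.5]
gripper_width: 0.221
grasp_force: 25.0
```

move_arm([
  [[0,0,0.01,0],[0,0,0.02,0],[0,0,0.025,0],[0,0,0.03,0],[0,0,0.03,0]],
])

```text
t: 14.75
tcp_pos: [0.577, -0.0866, 0.1127]
orientation: [-0.0, 0.699, 0.715, -0.0]
ft_force: [0.3, -0.6, -1.1]
gripper_width: 0.224
grasp_force: 25.0
```

move_arm([
  [[0,0,0.015,0],[0,0,0.03,0],[0,0,0.045,0],[0,0,0.055,0],[0,0,0.062,0],[0,0,0.062,0]],
])

```text
t: 15.35
tcp_pos: [0.5769, -0.0865, 0.1001]
orientation: [-0.0, 0.699, 0.715, -0.0]
ft_force: [0.2, 0.1, -2.3]
gripper_width: 0.223
grasp_force: 25.0
```

move_arm([
  [[0,0,0.005,0],[0,0,0.008,0],[0,0,0.012,0],[0,0,0.012,0]],
])

```text
t: 15.75
tcp_pos: [0.5771, -0.0866, 0.0986]
orientation: [-0.0, 0.699, 0.715, 0.0]
ft_force: [-1.8, -0.9, 4.7]
gripper_width: 0.225
grasp_force: 25.0
```

move_arm([
  [[0,0,0.004,0],[0,0,0.004,0]],
])

```text
t: 15.95
tcp_pos: [0.5773, -0.0866, 0.0985]
orientation: [-0.0, 0.699, 0.715, 0.0]
ft_force: [-4.3, -1.2, 12.8]
gripper_width: 0.222
grasp_force: 25.0
```

move_arm([
  [[0,0,-0.1,0],[0,0,-0.2,0],[0,0,-0.33,0],[0,0,-0.33,0],[0.25,-0.08,-0.33,0],[0.5,-0.16,-0.33,0],[0.75,-0.24,-0.33,0],[1.0,-0.3,-0.33,0]],
])

```text
t: 16.75
tcp_pos: [0.5131, 0.1054, 0.1624]
orientation: [-0.001, 0.699, 0.715, -0.0]
ft_force: [1.2, 0.6, -1.1]
gripper_width: 0.222
grasp_force: 25.0
```

```bash
python3 -c "
from h import *
plan(.4562,.301,.162,45)"
```

```text
plan [ 0.9843 -0.2624  0.0026] turn -0.2428 yaw 1.29 tcp [0.5131 0.1054 0.1624] t 16.75
```

move_arm([
  [[0.95,-0.26,0,-0.243],[0.95,-0.26,0,-0.243],[0.95,-0.26,0,-0.243],[0.95,-0.26,0,-0.243],[0.95,-0.26,0,-0.243],[0.95,-0.26,0,-0.243],[0.95,-0.26,0,-0.243],[0.95,-0.26,0,-0.243]],
])

```text
t: 17.55
tcp_pos: [0.4589, 0.2907, 0.1629]
orientation: [-0.0, 0.385, 0.923, -0.0]
ft_force: [-0.0, -0.2, -1.6]
gripper_width: 0.219
grasp_force: 25.0
```

move_arm([
  [[0,0,0,0],[0,0,0,0],[0,0,0,0]],
])

```text
t: 17.85
tcp_pos: [0.4588, 0.2919, 0.1633]
orientation: [0.0, 0.383, 0.924, 0.0]
ft_force: [0.8, 0.4, -1.1]
gripper_width: 0.224
grasp_force: 25.0
```

```bash
python3 -c "
from h import *
import pickle
plan(.4562,.301,.137,45)
f=grab('wrist'); f['o']=robot.get_obs(); pickle.dump(f,open('w4.pkl','wb')); cv2.imwrite('pics/w4.png',cv2.resize(f['color'][120:300,150:410],None,fx=3,fy=3,interpolation=cv2.INTER_CUBIC))
o=f['o'];A=axes(o); print(proj(f,o['tcp_pos']+A[:,2]*.0826),proj(f,(.4562,.301,.04)))"
```

```text
plan [0.0412 0.0232 0.1314] turn -0.0002 yaw 44.96 tcp [0.4588 0.2919 0.1633] t 17.85
(np.float64(281.9462295567482), np.float64(220.4459785635657)) (np.float64(287.82501475752605), np.float64(193.58676846643903))
```

View pics/w4.png

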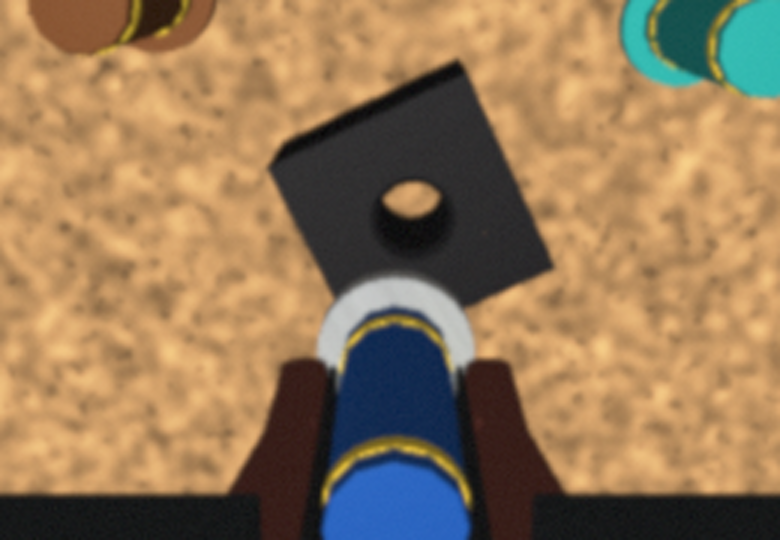

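The stand's empty hole shows at crop (414,217), full-frame (288,192), and the gauge collar is centred at (282,235). Move over it and lower.

move_arm([
  [[0.04,0.02,0,0],[0.04,0.02,0.05,0],[0.04,0.02,0.1,0],[0.04,0.02,0.14,0],[0.04,0.02,0.16,0],[0.04,0.02,0.18,0],[0.04,0.02,0.18,0],[0.04,0.02,0.18,0]],
])

```text
t: 18.7
tcp_pos: [0.4559, 0.3007, 0.1273]
orientation: [0.0, 0.383, 0.924, 0.0]
ft_force: [0.6, -0.8, -1.9]
gripper_width: 0.22
grasp_force: 25.0
```

```bash
python3 -c "
from h import *
plan(.4556,.3004,.115,45)"
```

```text
plan [ 0.0001 -0.0023  0.0616] turn 0.0001 yaw 45.02 tcp [0.4559 0.3007 0.1273] t 18.7
```

move_arm([
  [[0,0,0.015,0],[0,0,0.025,0],[0,0,0.035,0],[0,0,0.045,0],[0,0,0.055,0],[0,0,0.055,0]],
])

```text
t: 19.3
tcp_pos: [0.4556, 0.3006, 0.1159]
orientation: [-0.0, 0.382, 0.924, -0.0]
ft_force: [-0.4, -0.2, -1.5]
gripper_width: 0.221
grasp_force: 25.0
```

move_arm([
  [[0,0,0.02,0],[0,0,0.04,0],[0,0,0.06,0],[0,0,0.075,0],[0,0,0.085,0],[0,0,0.093,0],[0,0,0.093,0]],
])

```text
t: 20.0
tcp_pos: [0.4557, 0.3007, 0.0975]
orientation: [-0.0, 0.382, 0.924, -0.0]
ft_force: [-0.3, 0.1, -1.4]
gripper_width: 0.222
grasp_force: 25.0
```

move_arm([
  [[0,0,0.005,0],[0,0,0.01,0],[0,0,0.015,0],[0,0,0.018,0],[0,0,0.018,0]],
])

```text
t: 20.5
tcp_pos: [0.4559, 0.3007, 0.0945]
orientation: [-0.0, 0.382, 0.924, 0.0]
ft_force: [-1.2, -1.5, 5.3]
gripper_width: 0.222
grasp_force: 25.0
```

move_arm([
  [[0,0,0,0],[0,0,0,0],[0,0,0,0],[0,0,0,0]],
], gripper=0.3)

```text
t: 20.9
tcp_pos: [0.4558, 0.3007, 0.094]
orientation: [0.0, 0.382, 0.924, -0.0]
ft_force: [0.2, -0.3, 1.3]
gripper_width: 0.546
grasp_force: 0.0
```

move_arm([
  [[0,0,-0.1,0],[0,0,-0.2,0],[0,0,-0.45,0],[-0.1,0,-0.55,0],[-0.35,-0.1,-0.55,0.24],[-0.6,-0.2,-0.55,0.24],[-0.8,-0.3,-0.55,0.24],[-1,-0.4,-0.55,0.24]],
])

```text
t: 21.7
tcp_pos: [0.5412, 0.1007, 0.2043]
orientation: [0.0, 0.641, 0.768, 0.0]
ft_force: [1.0, -1.0, -0.2]
gripper_width: 0.649
grasp_force: 0.0
```

```bash
python3 -c "
from h import *
plan(.573,-.0124,.15,1.5)"
```

```text
plan [-0.5847  0.055   0.2714] turn 0.0489 yaw 10.3 tcp [0.5412 0.1007 0.2043] t 21.7
```

move_arm([
  [[-0.58,0.055,0.1,0.05],[-0.58,0.055,0.2,0.05],[-0.58,0.055,0.27,0.05],[-0.58,0.055,0.27,0.05],[-0.58,0.055,0.27,0.05],[-0.58,0.055,0.27,0.05]],
])

```text
t: 22.3
tcp_pos: [0.5734, -0.0074, 0.1507]
orientation: [-0.0, 0.696, 0.718, 0.001]
ft_force: [0.0, 0.1, -0.2]
gripper_width: 0.648
grasp_force: 0.0
```

```bash
python3 -c "
from h import *
plan(.573,-.0124,.044,1.5)
f=grab('wrist'); cv2.imwrite('pics/w5.png',f['color']); print(proj(f,(.573,-.0124,.044)))
f=grab('side'); cv2.imwrite('pics/s5.png',cv2.resize(f['color'][255:375,255:375],None,fx=3,fy=3))
a=cv2.imread('pics/w5.png')[:,:420]; b=cv2.imread('pics/s5.png'); b=cv2.copyMakeBorder(b,0,60,0,0,0); cv2.imwrite('pics/c5.png',np.hstack([a,b]))
"
```

```text
plan [-0.0256 -0.0032  0.5336] turn 0.0016 yaw 1.79 tcp [ 0.5734 -0.0074  0.1507] t 22.3
(np.float64(279.4852179827421), np.float64(217.18850030445972))
```

View pics/c5.png

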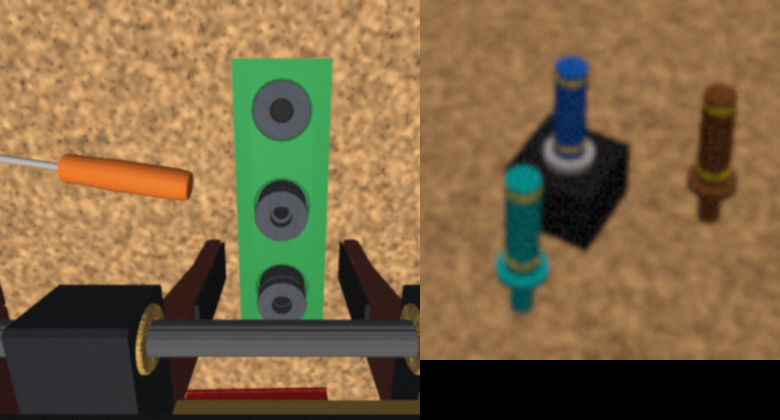

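Gauge is fully down in the stand. The middle spacer at (281,213), with its step visible, sits between the open fingers. Descend and grip it.

move_arm([
  [[-0.02,-0.003,0.1,0],[-0.022,-0.003,0.25,0],[-0.022,-0.003,0.4,0],[-0.022,-0.003,0.48,0],[-0.022,-0.003,0.53,0],[-0.022,-0.003,0.53,0],[-0.022,-0.003,0.53,0]],
])

```text
t: 23.1
tcp_pos: [0.5733, -0.0135, 0.045]
orientation: [0.0, 0.697, 0.717, 0.001]
ft_force: [-1.0, 0.2, 0.6]
gripper_width: 0.65
grasp_force: 0.0
```

move_arm([
  [[0,0,0,0],[0,0,0,0],[0,0,0,0],[0,0,0,0],[0,0,0,0],[0,0,0,0]],
], gripper=-1, newtons=35)

```text
t: 23.7
tcp_pos: [0.5731, -0.0136, 0.0448]
orientation: [0.0, 0.697, 0.717, 0.001]
ft_force: [-0.3, 0.8, 6.2]
gripper_width: 0.442
grasp_force: 35.0
```

move_arm([
  [[0,0,-0.05,0],[0,0,-0.1,0],[0,0,-0.2,0],[0,0,-0.35,0],[-0.2,-0.02,-0.35,0],[-0.4,-0.04,-0.35,0],[-0.6,-0.06,-0.35,0],[-0.8,-0.08,-0.35,0]],
])

```text
t: 24.5
tcp_pos: [0.5606, -0.1752, 0.1147]
orientation: [-0.0, 0.697, 0.717, 0.0]
ft_force: [1.1, 0.3, -1.4]
gripper_width: 0.447
grasp_force: 35.0
```

```bash
python3 -c "
from h import *
plan(.556,-.270,.115,1.5)"
```

```text
plan [-0.4729 -0.0371 -0.0015] turn 0.001 yaw 1.69 tcp [ 0.5606 -0.1752  0.1147] t 24.5
```

move_arm([
  [[-0.2,-0.02,0,0],[-0.4,-0.03,0,0],[-0.47,-0.03,0,0],[-0.47,-0.03,0.05,0],[-0.47,-0.03,0.15,0],[-0.47,-0.03,0.25,0],[-0.47,-0.03,0.31,0],[-0.47,-0.03,0.31,0]],
])

```text
t: 25.3
tcp_pos: [0.557, -0.2654, 0.0499]
orientation: [-0.002, 0.696, 0.718, -0.0]
ft_force: [-0.3, 0.3, -2.5]
gripper_width: 0.449
grasp_force: 35.0
```

```bash
python3 -c "
from h import *
plan(.556,-.270,.041,1.5)
f=grab('side'); cv2.imwrite('pics/s6.png',cv2.resize(f['color'][110:250,180:360],None,fx=4,fy=4))
"
```

```text
plan [-0.0229 -0.0053  0.0445] turn 0.0016 yaw 1.79 tcp [ 0.557  -0.2654  0.0499] t 25.3
```

View pics/s6.png

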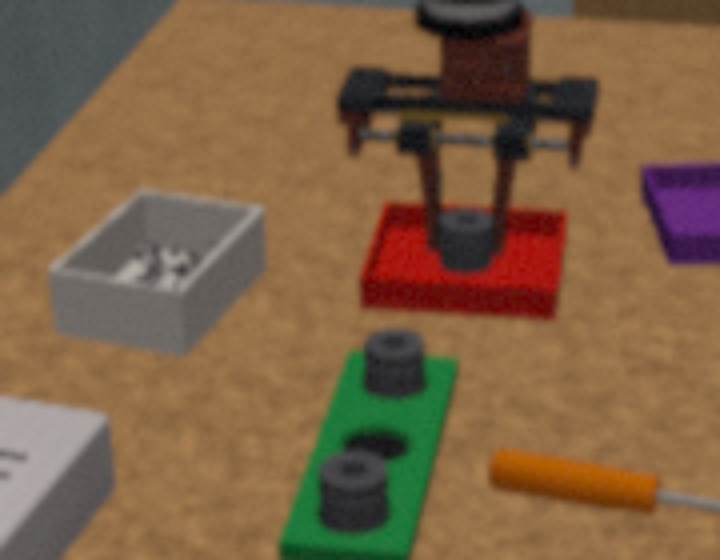

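The spacer hangs upright in the middle of the red tray (466,240), and the other two are seated with the middle nest empty. Lower the last millimetres.

move_arm([
  [[0,0,0.01,0],[0,0,0.02,0],[0,0,0.03,0],[0,0,0.038,0],[0,0,0.042,0],[0,0,0.042,0],[0,0,0.042,0]],
])

```text
t: 26.05
tcp_pos: [0.5579, -0.2682, 0.0437]
orientation: [-0.0, 0.697, 0.717, 0.0]
ft_force: [0.9, 0.0, -2.7]
gripper_width: 0.446
grasp_force: 35.0
```

move_arm([
  [[0,0,0.004,0],[0,0,0.008,0],[0,0,0.012,0],[0,0,0.015,0],[0,0,0.015,0],[0,0,0.015,0]],
])

```text
t: 26.65
tcp_pos: [0.5579, -0.2681, 0.0409]
orientation: [-0.0, 0.697, 0.717, 0.0]
ft_force: [-1.8, 0.4, 2.4]
gripper_width: 0.445
grasp_force: 35.0
```

Contact at the expected height. A touch more, then release and back off upward.

move_arm([
  [[0,0,0.002,0],[0,0,0.002,0],[0,0,0.002,0]],
])

```text
t: 26.95
tcp_pos: [0.5579, -0.2681, 0.0408]
orientation: [-0.0, 0.697, 0.717, 0.0]
ft_force: [-2.8, 1.3, 6.7]
gripper_width: 0.449
grasp_force: 35.0
```

move_arm([
  [[0,0,0,0],[0,0,0,0],[0,0,0,0],[0,0,0,0],[0,0,0,0]],
], gripper=0.4)

```text
t: 27.45
tcp_pos: [0.558, -0.2682, 0.0402]
orientation: [0.0, 0.697, 0.717, -0.0]
ft_force: [0.7, -0.4, 0.4]
gripper_width: 0.701
grasp_force: 0.0
```

move_arm([
  [[0,0,-0.1,0],[0,0,-0.2,0],[0,0,-0.4,0],[0,0,-0.6,0],[0,0,-0.8,0],[0,0,-0.8,0],[0,0,-0.8,0]],
])

```text
t: 28.15
tcp_pos: [0.5583, -0.2682, 0.2009]
orientation: [0.001, 0.697, 0.717, 0.001]
ft_force: [0.2, 0.4, -0.4]
gripper_width: 0.699
grasp_force: 0.0
```

```bash
python3 -c "
from h import *
f=grab('wrist'); a=cv2.resize(f['color'],(400,300)); f=grab('side'); b=cv2.resize(f['color'],(400,300))
s=cv2.resize(f['color'][160:250,230:330],(400,300)); t=cv2.resize(f['color'][265:355,255:375],(400,300)); cv2.imwrite('pics/end.png',np.vstack([np.hstack([a,b]),np.hstack([s,t])]))
"
```

```text
(no output)
```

View pics/end.png

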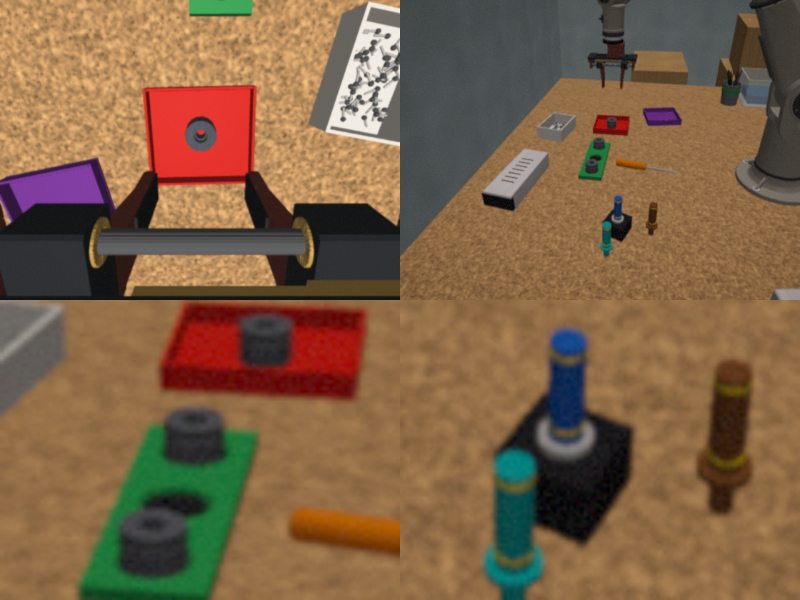

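The undersize spacer stands upright and flat in the red tray (200,134 in the wrist panel). Both good spacers are in their nests, the gauge is down in its stand, and the screwdriver, case and bin look where they were.

```bash
python3 -c "
from workcell import robot
print(robot.hand_in())"
```

```text
the job is handed in; nothing more can be done
None
```

The job is handed in after about 28 s: the left and right spacers took the gauge to its collar and stay in their nests, the middle one stopped it about 12 mm down and now stands upright in the red tray, and the gauge is back down in its stand.

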